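# Reset the tripped main breaker through the cover window

### The arm

A 6-joint arm with a two-finger parallel gripper is mounted at the origin on the work surface. World frame = base frame: x ahead of the robot, y to its left, z up, the work surface at z = 0. Lengths are in m, angles in rad, forces in N, time in s.
With the tool pointing down it reaches from about 0.25 to 0.8 m from the base axis. Payload 8.5 kg.
Tool frame: the origin (TCP) lies between the finger pads; the fingertips stand 14 mm ahead of it and the grasp point (between the pads) lies 5 mm behind it; z points along the fingers, y is the direction in which the jaws open and shut (so a half turn about z gives the same grasp; the last joint's range is limited). The gripper opens to 85 mm and grips with 20 to 120 N. Pads are 22 mm wide; open, the fingers measure 114 mm over their backs; the gripper's body (76 mm by 85 mm) begins 54 mm behind the grasp point. The pads swing forward as they close: fully open they stand 13 mm farther back than shut.
Start: joints at [-1.229, 0.238, -0.013, 1.319, 0, 1.571], TCP at [0.176, -0.495, 0.245] pointing down, gripper open.
Joint ranges: [-2.66, 2.66], [-1.03, 1.9], [-1.14, 1.46], [-1.82, 2.27], [-1.45, 1.34], [-3.14, 3.14]. Speed limits (rad/s): [2.22, 2.22, 2.79, 3.14, 3.14, 3.14].

### API

Orientations are given as a unit quaternion [x, y, z, w].
In Python, from rig import env, optics gives the robot as it stands.
- The arm moves only by the shell command python3 -m creep 'ROWS'. ROWS is JSON, a list of rows, each an object with "claw": the finger opening in mm, from 0 to 85.4; "delta_pos": the shift along the tool's x, y, z in mm, a list of three; "rotation": the turn, a rotation vector about the tool's x, y, z in rad, a list of three. A call has 1 to 5 rows; each row shifts and turns the commanded pose from where the row before left it, along the tool's axes as they then stand; what a row does not reach is not made up. A row lasts 1/10 s, in which the tool goes at most 50 mm and 8.59 degrees, less where a joint would pass 70% of its speed; a pose out of reach is approached as far as the arm can. A call with a gripper value outside its range is refused whole. The fingers move at their own pace and stop on an object; the grip force is fixed at half the most. Time passes only in rows, so rows that do not move let the fingers close. It gives the time, the measured TCP pose, the force and the opening at its end, in the units of the state.
- env.read_state(): the state, without advancing time (a new reading comes with each control period).
- optics.grab_frame(name): name is "side" or "top" or "wrist"; returns the picture (480x640x3 uint8, red, green, blue); there is no depth.
- optics.camera_info(name): a dict with "camera_matrix" (3x3 intrinsics, pixels), "eye" and "attitude" of the camera in the world; the wrist camera has in their place "tool_from_camera" (4x4, takes a point from camera to tool coordinates, whose origin is the TCP and whose axes are the flange's). Camera axes: x right, y down, z forward; pixel columns grow to the right and rows downward; lengths in m; the calibration is good to about 2 mm. A picture is of the moment at which its call begins: read the wrist's pose just before it. camera_info takes no time and is no camera call.
- env.close_job(): hands the job in, once; it reports no verdict.
The state is a dict: "time_s": time; "joints": joint angles; "joint_velocities": joint speeds; "joint_efforts": joint torques, N m; "tcp_pos": TCP position; "tool_rot": TCP orientation; "force": force on the tool from outside, world axes, zero at the start; "ft_torque": the same for the moment, N m; "opening": finger opening in m.
Only numpy, scipy, OpenCV 4.12 (cv2) and the standard library are available. Lean on these libraries where they do the work, as an engineer would, in place of code of your own. Each camera call takes 0.05 s, during which the arm holds its last target. There are 200 camera calls.

### The job

The main breaker in the distribution board has tripped: its white lever stands about half-way. Reset it with the fingertips as an electrician does: reach through the yellow-edged window in the cover, press the lever fully over to the green (OFF) end, then fully over to the red (ON) end, leave it there and withdraw. The steel box is not earthed yet, so do not touch its cover, window edging or sides; push the lever, do not pinch it, and leave the other things on the table where they lie.

Things in the scene. Friction and masses are not known exactly. Their poses are not given: they have to be found in the camera images.
- board: Light grey sheet-steel distribution board, fixed, lying on its back, 320 (x) x 240 (y) x 130 mm high; origin at the centre of its underside, x towards its top end. The flat cover's upper face is 130 mm above the table. Nearer the -x end, a row of eight small white breakers along y, centred at x -90 mm, rises to 9 mm above the cover; it belongs to the board. Do not touch the board.
- window (a point): Centre of the window in the board's cover, level with the cover's upper face, 130 mm above the table, 50 mm from the board's origin along +x; axes as the board. The cutout is 152 mm along x and 100 mm along y in a 2 mm sheet, with a yellow edging 7 mm wide around it on the outside, its top 131 mm above the table.
- breaker: Dark grey main breaker, 148 (x) x 92 (y) mm, fixed under the window; origin at the centre of its underside, 24 mm above the table, within 3 mm (x) and 4 mm (y) of the window's centre, axes as the board. Its face round the lever lies 92 mm above the table, 38 mm below the cover's upper face; red mark at the +x (ON) end, green mark at the -x (OFF) end. Touching it is allowed.
- lever_hinge (a point): The lever's hinge, inside the breaker, 62 mm above the table, on the breaker's centre line; the hinge line runs along the breaker's y. Fixed in the breaker, same axes.
- lever_tip (a point): Middle of the top of the white lever, 56 mm from the hinge: 118 mm above the table when upright, 12 mm below the cover's upper face. The lever is a blade 27 mm wide (y) and 12 mm thick over its ribbed push faces (x), standing 26 mm above the breaker's face. Moves with the lever.
- mccb_lever (a joint): Lever angle in rad: 0 upright, positive leaning to the breaker's +x (red, ON), negative to -x (green, OFF); stops at +0.36 and -0.36. It starts tripped, near 0. It is stiff (about 10 N pushed near the tip, the same all the way) and stays where it is left.
- multimeter: Orange and black multimeter, 180 x 86 x 49 mm, lying beside the board; origin at the centre of its underside. Bystander.
- turret_camera: White turret camera, 94 mm across, 73 mm high, beyond the +x end of the board; origin at the centre of its underside. Bystander.
- bullet_camera: White bullet camera on its round foot (80 mm), 135 mm long along its y, 112 mm high, beyond the +x end of the board; origin at the centre of the foot's underside. Bystander.
- pliers: Pliers with orange handles, 180 mm long along x, 62 mm wide, 18 mm high, lying beside the board; origin under its pivot rivet. Bystander.
- crimper: Crimping tool with green handles, 180 mm long along x, 62 mm wide, 18 mm high; origin under its pivot rivet. Bystander.
- phone: Black smartphone, 155 x 75 x 9 mm; origin at the centre of its underside. Bystander.
- poe_switch: Small white network switch, 100 x 100 x 28 mm; origin at the centre of its underside. Bystander.
- screwdriver: Screwdriver with an amber handle, 190 mm long along x, 26 mm thick; origin under the middle. Bystander.

How it is judged:
On the way, in this order (a step that is already met when the one before it is completed fails the run):
1. the lever is pressed over to the green OFF end (beyond -0.30 rad) (value of joint mccb_lever below -0.3 rad), for 0.1 s.
2. the lever is pressed over to the red ON end (beyond 0.30 rad) (value of joint mccb_lever above 0.3 rad), for 0.2 s.
At the end, for the whole second after the job is handed in: The lever rests at the red ON end (beyond +0.30 rad of 0.36), after having been pressed to the green OFF end (beyond -0.30 rad), and every bystander lies within 20 mm of where it was (value of joint mccb_lever above 0.3 rad and velocity of joint mccb_lever between -0.05 and 0.05 rad/s and distance of each of multimeter, turret_camera, bullet_camera, pliers, crimper, phone, poe_switch, screwdriver from where it was at the start of the episode below 0.02 m); the robot touches nothing.
It fails at once if the robot touches the board: its cover, window edging, small breakers or sides (contact force between board and the fingers above 0.3 N or contact force between board and the arm above 0.3 N).
It fails at once if the lever is pinched between the fingers (contact force between each of mccb_lever_c1, mccb_lever_c2 and the fingers above 1 N or contact force between each of mccb_lever_c3, mccb_lever_c4 and the fingers above 1 N).
It fails at once if a bystander is moved, lifted or carried (distance of any of multimeter, turret_camera, bullet_camera, pliers, crimper, phone, poe_switch, screwdriver from where it was at the start of the episode above 0.02 m).
It also fails if it takes over 40 s, if anything falls off the work surface, if the arm or the gripper's body presses on something with over 40 N, if the wrist force passes 120 N, or if a joint passes its speed limit or range.

## Working session

There is one attempt and no reset: what is moved stays moved. The work goes in short steps, Python scripts to look and compute and a shell command to move; the robot and the scene stay as the last step left them, time stands still between calls to the robot, and variables do not carry over. Pictures are saved under pics/ and viewed, about 8 in all and at most 12, crops included, and the job is handed in when it is done.

```bash
mkdir -p pics; ls; python3 - <<'E'
from rig import env, optics
import cv2,numpy as np
s=env.read_state();print(s)
for n in("top","side","wrist"):
    print(n,optics.camera_info(n))
for n in("top","side"):
    cv2.imwrite(f"pics/{n}0.png",optics.grab_frame(n)[:,:,::-1])
E
```

```text
pics
{'time_s': 0.0, 'joints': array([-1.22900275e+00,  2.38758026e-01, -1.42376273e-02,  1.31923338e+00,
        5.08121972e-05,  1.57081173e+00]), 'joint_velocities': array([ 0.00010795, -0.00151299, -0.00016553, -0.00024607, -0.00039036,
       -0.00078519]), 'joint_efforts': array([-1.71551004e-03, -5.38778973e+01,  3.46432793e+01,  1.86306919e-02,
       -1.10458893e-04, -2.20381895e-05]), 'tcp_pos': array([ 0.17584713, -0.49424679,  0.24469604]), 'tool_rot': array([ 9.85433709e-01,  1.70058491e-01, -9.67965016e-05, -7.10235494e-04]), 'force': array([ 0.76804182, -0.25197129, -1.11297248]), 'ft_torque': array([ 0.00656978, -0.02591395,  0.09226464]), 'opening': 0.08554343114263582}
top {'camera_matrix': array([[469.64309198,   0.        , 312.87914441],
       [  0.        , 469.64309198, 234.51978631],
       [  0.        ,   0.        ,   1.        ]]), 'eye': array([0.5051656 , 0.00687507, 1.30103282]), 'attitude': array([-0.70389875,  0.70930093, -0.02697463,  0.02628898])}
side {'camera_matrix': array([[452.56951398,   0.        , 317.09434767],
       [  0.        , 452.56951398, 233.57861043],
       [  0.        ,   0.        ,   1.        ]]), 'eye': array([0.45372502, 0.93899384, 0.81658347]), 'attitude': array([-0.05984428,  0.89316774, -0.44418618,  0.03699564])}
wrist {'camera_matrix': array([[334.80971324,   0.        , 317.83514316],
       [  0.        , 334.80971324, 237.22181796],
       [  0.        ,   0.        ,   1.        ]]), 'tool_from_camera': array([[ 1.90031209e-04, -9.59406841e-01, -2.82025667e-01,
         7.20474249e-02],
       [ 9.99999724e-01,  3.84838124e-04, -6.35350584e-04,
         1.19980506e-03],
       [ 7.18093926e-04, -2.82025468e-01,  9.59406650e-01,
        -1.29266525e-01],
       [ 0.00000000e+00,  0.00000000e+00,  0.00000000e+00,
         1.00000000e+00]])}
```

View pics/top0.png

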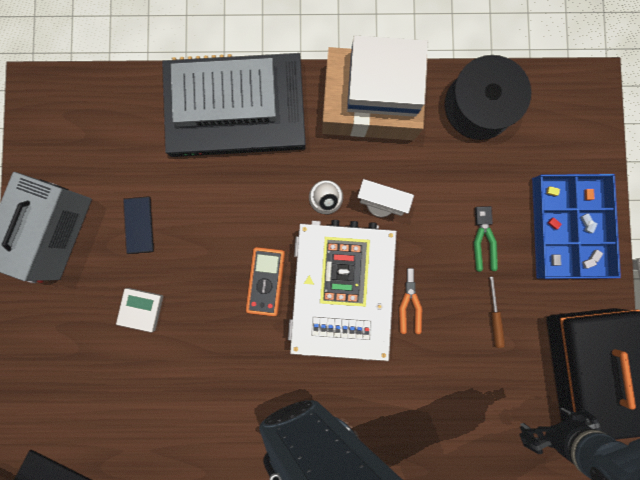

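View pics/side0.png

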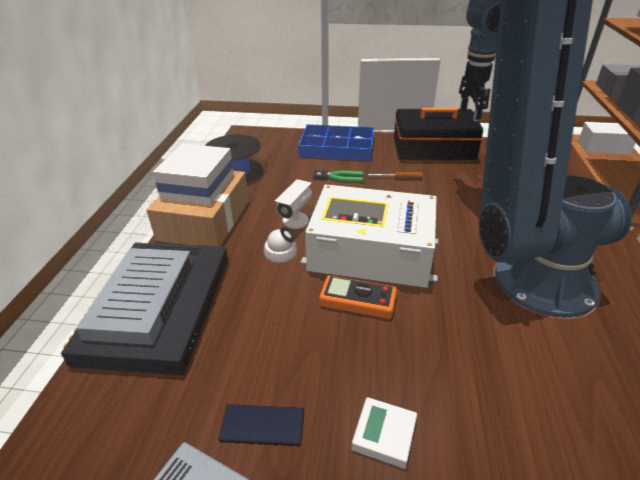

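The top view shows the board at about (345,290) and the yellow window at about (345,272), with ON towards the top of the picture (away from the robot). The side view shows a clear approach from above. Next I'll measure the window by its yellow colour.

```bash
cat > h.py <<'E'
import numpy as np,cv2
from rig import env,optics
from scipy.spatial.transform import Rotation as R
def cam(n):
    i=optics.camera_info(n);K=i["camera_matrix"]
    if n!="wrist": return K,np.array(i["eye"]),R.from_quat(i["attitude"]).as_matrix()
    s=env.read_state();T=np.eye(4);T[:3,:3]=R.from_quat(s["tool_rot"]).as_matrix();T[:3,3]=s["tcp_pos"]
    T=T@i["tool_from_camera"];return K,T[:3,3],T[:3,:3]
def ray(c,uv,z):
    K,e,A=c;d=A@np.linalg.solve(K,[uv[0],uv[1],1.]);return e+d*(z-e[2])/d[2]
def proj(c,p):
    K,e,A=c;q=K@(A.T@(np.array(p)-e));return q[:2]/q[2]
def window(c,img,z=.131,roi=None):
    h=cv2.cvtColor(img,cv2.COLOR_RGB2HSV);m=cv2.inRange(h,(24,120,110),(36,255,255))
    m=cv2.morphologyEx(m,cv2.MORPH_CLOSE,np.ones((5,5)))
    cs=max(cv2.findContours(m,cv2.RETR_EXTERNAL,cv2.CHAIN_APPROX_NONE)[0],key=lambda k:cv2.contourArea(cv2.convexHull(k)))
    P=np.array([ray(c,p[0],z)[:2] for p in cs])*1000
    return cv2.minAreaRect(P.astype(np.float32)),cv2.boundingRect(cs)
E
python3 - <<'E'
from h import *
for n in("top","side"):
    print(n,cam(n)[2].round(2).tolist(),window(cam(n),optics.grab_frame(n)))
E
```

```text
top [[-0.01, -1.0, 0.08], [-1.0, 0.01, -0.0], [0.0, -0.08, -1.0]] (((501.6849060058594, -73.34843444824219), (107.11489868164062, 161.89688110351562), 85.16371154785156), (321, 238, 48, 68))
side [[-0.99, -0.07, 0.12], [-0.14, 0.6, -0.79], [-0.01, -0.8, -0.6]] (((502.1165771484375, -72.4537582397461), (111.95947265625, 163.57557678222656), 85.17451477050781), (322, 197, 66, 30))
```

Both cameras agree on the window: centre about (502,-73) mm, yaw -4.8°, size about 163x111 against the expected 166x114. I'll go above it with the fingers closed and the jaws along the board's y.

```bash
R='{"claw":0,"delta_pos":[37,-24,0],"rotation":[0,0,0]}'
python3 -m creep '[{"claw":0,"delta_pos":[37,-24,0],"rotation":[0,0,0]},{"claw":0,"delta_pos":[37,-24,0],"rotation":[0,0,0]},{"claw":0,"delta_pos":[37,-24,0],"rotation":[0,0,0]},{"claw":0,"delta_pos":[37,-24,0],"rotation":[0,0,0]},{"claw":0,"delta_pos":[37,-24,0],"rotation":[0,0,0]}]'
python3 -m creep '[{"claw":0,"delta_pos":[37,-24,0],"rotation":[0,0,0]},{"claw":0,"delta_pos":[37,-24,0],"rotation":[0,0,0]},{"claw":0,"delta_pos":[37,-24,0],"rotation":[0,0,0]},{"claw":0,"delta_pos":[37,-24,0],"rotation":[0,0,0]},{"claw":0,"delta_pos":[37,-24,0],"rotation":[0,0,0]}]'
python3 -m creep '[{"claw":0,"delta_pos":[37,-24,0],"rotation":[0,0,0]},{"claw":0,"delta_pos":[37,-24,0],"rotation":[0,0,0]},{"claw":0,"delta_pos":[0,0,0],"rotation":[0,0,0.142]},{"claw":0,"delta_pos":[0,0,0],"rotation":[0,0,0.142]},{"claw":0,"delta_pos":[0,0,0],"rotation":[0,0,0.142]}]'
```

```text
time_s: 0.7
tcp_pos: [0.3107, -0.318, 0.2453]
tool_rot: [0.985, 0.17, 0.0, -0.0]
force: [-0.1, -0.3, -0.4]
opening: 0.0125
time_s: 1.2
tcp_pos: [0.4449, -0.1427, 0.2454]
tool_rot: [0.985, 0.17, 0.0, 0.0]
force: [1.4, -0.9, -0.2]
opening: 0.0
time_s: 1.7
tcp_pos: [0.4978, -0.0738, 0.245]
tool_rot: [0.999, -0.044, -0.0, -0.0]
force: [0.7, -0.6, -1.0]
opening: -0.0
```

```bash
python3 - <<'E'
from h import *
c=cam("wrist");im=optics.grab_frame("wrist");cv2.imwrite("pics/w1.png",im[:,:,::-1])
s=env.read_state();print(s["tcp_pos"],R.from_quat(s["tool_rot"]).as_matrix()[:,0])
print(window(c,im))
cv2.imwrite("pics/s1.png",cv2.resize(optics.grab_frame("side")[20:260,220:540,::-1],(640,480)))
E
```

```text
[ 0.49776939 -0.07401735  0.24502889] [ 9.95215989e-01 -9.76971289e-02 -6.37526732e-04]
(((503.59136962890625, -74.4732894897461), (113.89299774169922, 165.74124145507812), 84.98455047607422), (234, 114, 166, 215))
```

View pics/w1.png

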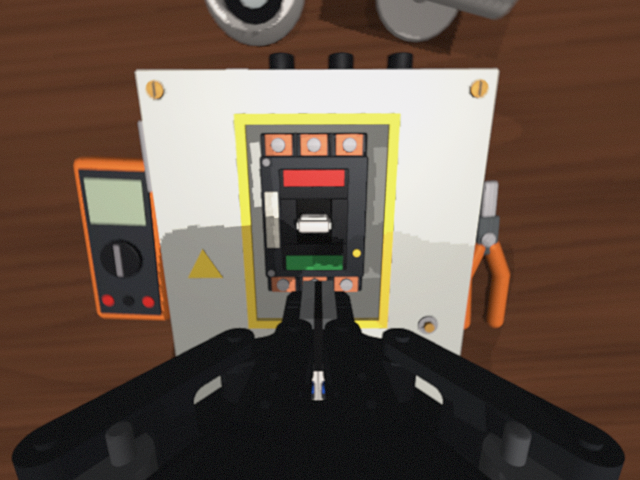

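View pics/s1.png

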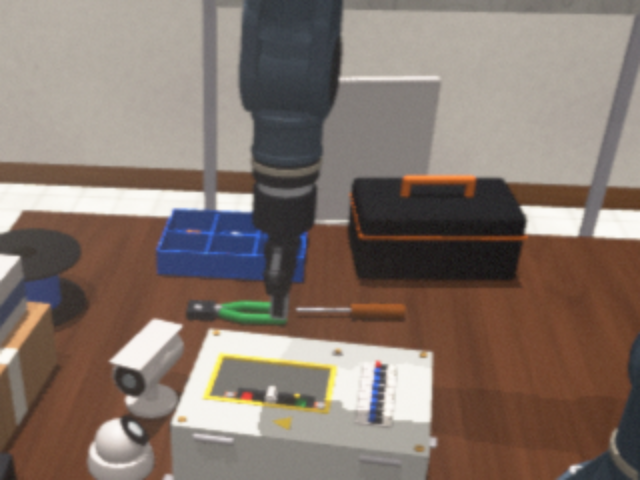

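The wrist view shows the lever top at about (314,222), ON (red) towards the top of the picture, and the closed fingertips ending at about row 280. The side view shows the hand clear above the board. Now the lever position, and a check of how far the tips stand ahead of the TCP.

```bash
python3 - <<'E'
from h import *
c=cam("wrist");s=env.read_state();T=R.from_quat(s["tool_rot"]).as_matrix();p=s["tcp_pos"]
for uv,z in(((314,222),.118),((314,218),.118),((314,178),.092),((314,262),.092)): print(uv,(T.T@(ray(c,uv,z)-p)*1000).round(1))
print("win",T.T@(np.array([.5036,-.0745,.131])-p)*1000)
for q in((11,0,14),(11,0,27),(11,-14,14),(11,14,14),(-11,0,14)): print(q,proj(c,p+T@np.array(q)/1000).round(0))
im=optics.grab_frame("wrist")[190:310,240:400,::-1];cv2.imwrite("pics/w2.png",cv2.resize(im,None,fx=5,fy=5))
E
```

```text
(314, 222) [  9.6  -2.2 127.1]
(314, 218) [ 12.8  -2.2 127.1]
(314, 178) [ 41.   -2.4 153.1]
(314, 262) [-33.8  -2.7 153.1]
win [  5.96302679  -0.21004843 114.08714281]
(11, 0, 14) [316. 277.]
(11, 0, 27) [316. 267.]
(11, -14, 14) [286. 277.]
(11, 14, 14) [346. 277.]
(-11, 0, 14) [316. 320.]
```

View pics/w2.png

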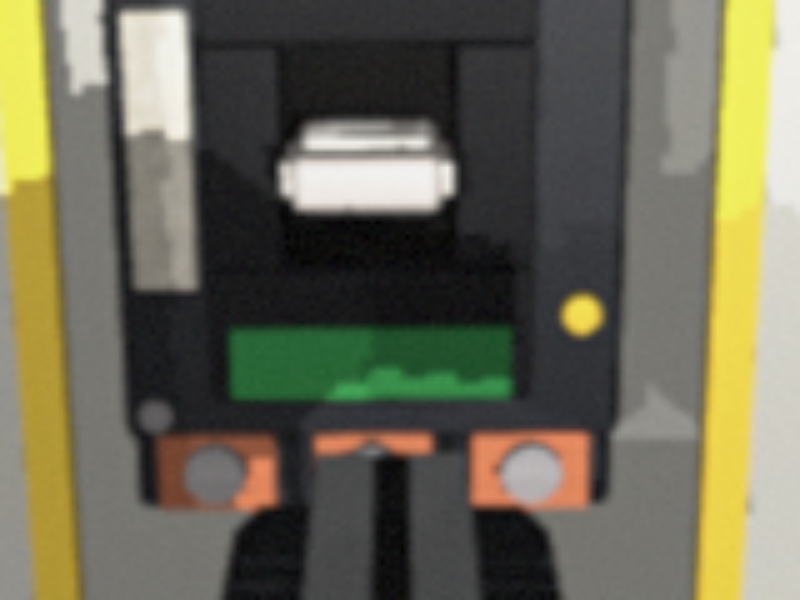

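Tips check out at about 14 mm (row 281 seen, 277 predicted). The lever top's centre is at tool x +6.4, y -2.2 mm. I'll go to the +x (ON) side of the lever and lower through the window.

```bash

python3 -m creep '[{"claw":0,"delta_pos":[33,-2,0],"rotation":[0,0,-0.01]},{"claw":0,"delta_pos":[0,0,35],"rotation":[0,0,0]},{"claw":0,"delta_pos":[0,0,35],"rotation":[0,0,0]},{"claw":0,"delta_pos":[0,0,20],"rotation":[0,0,0]},{"claw":0,"delta_pos":[0,0,0],"rotation":[0,0,0]}]'
python3 - <<'E'
from h import *
cv2.imwrite("pics/s2.png",cv2.resize(optics.grab_frame("side")[100:280,270:450,::-1],(540,540)))
cv2.imwrite("pics/w3.png",optics.grab_frame("wrist")[:,:,::-1])
E
```

```text
time_s: 2.35
tcp_pos: [0.5289, -0.0751, 0.1526]
tool_rot: [0.999, -0.035, -0.003, -0.0]
force: [-0.2, 1.0, 1.0]
opening: -0.0002
```

View pics/w3.png

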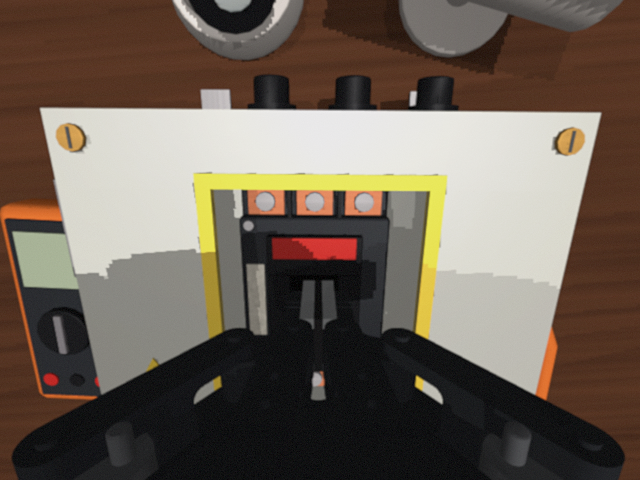

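View pics/s2.png

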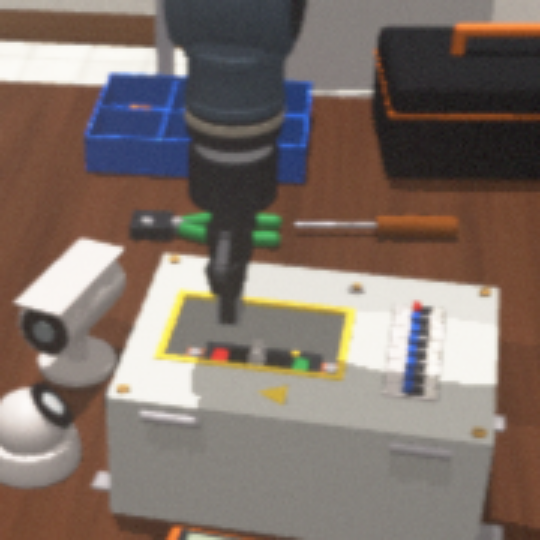

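The fingertips are over the red side of the window, clear of the edging on all sides, and 7–8 mm from the lever on its ON side. I'll go down 34 mm and push towards OFF.

```bash

python3 -m creep '[{"claw":0,"delta_pos":[0,0,17],"rotation":[0,0,0]},{"claw":0,"delta_pos":[0,0,17],"rotation":[0,0,0]},{"claw":0,"delta_pos":[0,0,0],"rotation":[0,0,0]}]'
python3 -m creep '[{"claw":0,"delta_pos":[-5,0,0],"rotation":[0,0,0]},{"claw":0,"delta_pos":[-5,0,0],"rotation":[0,0,0]},{"claw":0,"delta_pos":[-4,0,0],"rotation":[0,0,0]},{"claw":0,"delta_pos":[0,0,0],"rotation":[0,0,0]}]'
python3 -m creep '[{"claw":0,"delta_pos":[-4,0,0],"rotation":[0,0,0]},{"claw":0,"delta_pos":[-3,0,0],"rotation":[0,0,0]},{"claw":0,"delta_pos":[0,0,0],"rotation":[0,0,0]}]'
```

```text
time_s: 2.75
tcp_pos: [0.5305, -0.0752, 0.1213]
tool_rot: [0.999, -0.036, -0.0, -0.0]
force: [0.0, 0.4, -0.1]
opening: -0.0001
time_s: 3.15
tcp_pos: [0.5183, -0.0743, 0.1229]
tool_rot: [0.999, -0.037, 0.002, 0.0]
force: [3.7, -0.2, 0.9]
opening: 0.0001
time_s: 3.45
tcp_pos: [0.5124, -0.0739, 0.1233]
tool_rot: [0.999, -0.037, 0.003, 0.0]
force: [7.0, -0.0, 2.7]
opening: 0.0001
```

```bash

python3 -m creep '[{"claw":0,"delta_pos":[-4,0,2],"rotation":[0,0,0]},{"claw":0,"delta_pos":[-4,0,1],"rotation":[0,0,0]},{"claw":0,"delta_pos":[0,0,0],"rotation":[0,0,0]}]'
python3 -m creep '[{"claw":0,"delta_pos":[-3,0,0],"rotation":[0,0,0]},{"claw":0,"delta_pos":[0,0,0],"rotation":[0,0,0]}]'
```

```text
time_s: 3.75
tcp_pos: [0.505, -0.0734, 0.121]
tool_rot: [0.999, -0.037, 0.004, 0.0]
force: [6.1, -0.6, 7.6]
opening: -0.0002
time_s: 3.95
tcp_pos: [0.5018, -0.0732, 0.1206]
tool_rot: [0.999, -0.037, 0.004, 0.0]
force: [7.2, 0.3, 4.3]
opening: 0.0001
```

```bash

python3 -m creep '[{"claw":0,"delta_pos":[-2,0,0],"rotation":[0,0,0]},{"claw":0,"delta_pos":[-1,0,0],"rotation":[0,0,0]},{"claw":0,"delta_pos":[0,0,0],"rotation":[0,0,0]}]'
python3 - <<'E'
from h import *
cv2.imwrite("pics/w4.png",optics.grab_frame("wrist")[:,:,::-1])
cv2.imwrite("pics/s4.png",cv2.resize(optics.grab_frame("side")[180:240,310:400,::-1],(720,480)))
E
```

```text
time_s: 4.25
tcp_pos: [0.4999, -0.073, 0.1204]
tool_rot: [0.999, -0.037, 0.004, 0.0]
force: [11.5, -1.0, -1.8]
opening: -0.0001
```

View pics/s4.png

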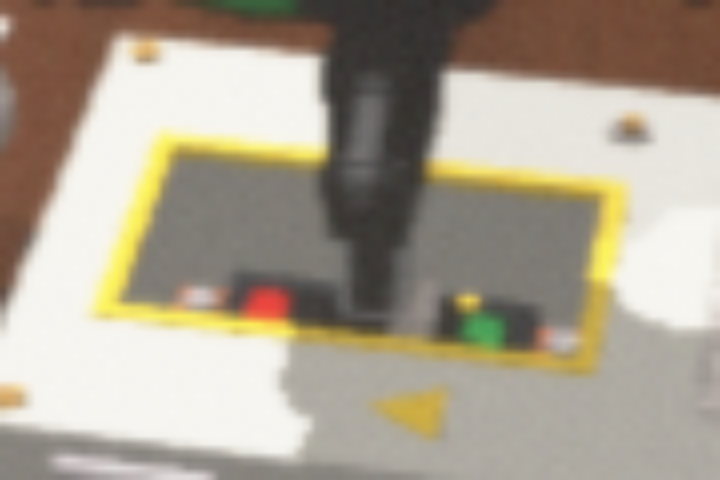

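The side view shows the lever leaning towards green with the finger behind it, clear of the edging. The force is only starting to rise, so I'll push on to a clear stop.

```bash

python3 -m creep '[{"claw":0,"delta_pos":[-2,0,0],"rotation":[0,0,0]},{"claw":0,"delta_pos":[0,0,0],"rotation":[0,0,0]}]'
python3 -m creep '[{"claw":0,"delta_pos":[-2,0,0],"rotation":[0,0,0]},{"claw":0,"delta_pos":[0,0,0],"rotation":[0,0,0]}]'
```

```text
time_s: 4.55
tcp_pos: [0.4994, -0.073, 0.1207]
tool_rot: [0.999, -0.037, 0.006, 0.0]
force: [16.5, -0.4, -4.3]
opening: 0.0002
time_s: 4.75
tcp_pos: [0.4991, -0.073, 0.1212]
tool_rot: [0.999, -0.037, 0.007, 0.0]
force: [22.1, -0.9, -5.1]
opening: -0.0004
```

The TCP has stalled with force up to 22 N, so the lever is on the OFF stop. I'll back off, lift, cross to the -x side and look.

```bash

python3 -m creep '[{"claw":0,"delta_pos":[10,0,0],"rotation":[0,0,0]},{"claw":0,"delta_pos":[0,0,-20],"rotation":[0,0,0]},{"claw":0,"delta_pos":[0,0,-20],"rotation":[0,0,0]},{"claw":0,"delta_pos":[0,0,-10],"rotation":[0,0,0]},{"claw":0,"delta_pos":[0,0,0],"rotation":[0,0,0]}]'
python3 -m creep '[{"claw":0,"delta_pos":[-25,0,0],"rotation":[0,0,0]},{"claw":0,"delta_pos":[-25,0,0],"rotation":[0,0,0]},{"claw":0,"delta_pos":[0,0,0],"rotation":[0,0,0]},{"claw":0,"delta_pos":[0,0,0],"rotation":[0,0,0]}]'
python3 - <<'E'
from h import *
c=cam("wrist");im=optics.grab_frame("wrist");cv2.imwrite("pics/w5.png",im[:,:,::-1])
s=env.read_state();print(s["tcp_pos"],s["tool_rot"],s["force"])
E
```

```text
time_s: 5.25
tcp_pos: [0.5024, -0.0732, 0.1697]
tool_rot: [0.999, -0.037, 0.001, 0.0]
force: [0.6, -0.4, -0.1]
opening: 0.0001
time_s: 5.65
tcp_pos: [0.4517, -0.0693, 0.168]
tool_rot: [0.999, -0.037, -0.0, -0.0]
force: [0.3, 0.8, 0.6]
opening: 0.0003
[ 0.45238043 -0.06939854  0.16809069] [ 9.99311603e-01 -3.70984056e-02  1.66260358e-04 -3.81250183e-05] [0.34843756 0.16112077 0.22172834]
```

View pics/w5.png

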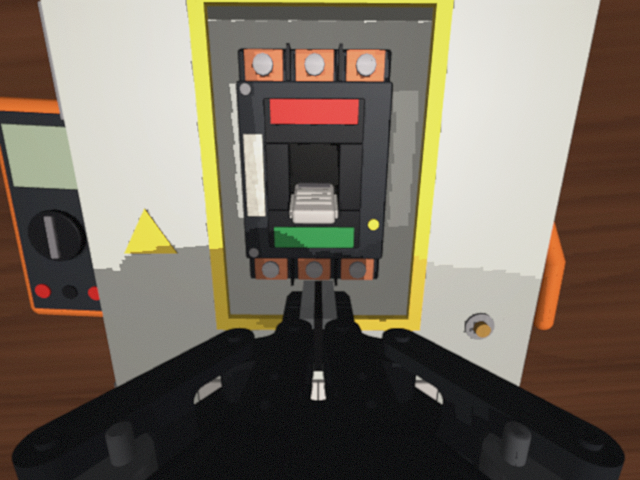

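The lever now leans to the green end, with its top's near edge at about row 222, col 314. The window's inner -x edge is at about row 316. Now the gaps to the finger.

```bash
python3 - <<'E'
from h import *
c=cam("wrist");s=env.read_state();T=R.from_quat(s["tool_rot"]).as_matrix();p=s["tcp_pos"]
for uv,z in(((314,222),.114),((314,206),.115),((318,316),.130),((318,3),.130)): print(uv,(T.T@(ray(c,uv,z)-p)*1000).round(1))
E
```

```text
(314, 222) [27.5 -1.3 54.1]
(314, 206) [36.8 -1.3 53.1]
(318, 316) [-22.7   1.   38.1]
(318, 3) [128.8   0.9  38.1]
```

```bash

python3 -m creep '[{"claw":0,"delta_pos":[3,-1,0],"rotation":[0,0,0.01]},{"claw":0,"delta_pos":[0,0,18],"rotation":[0,0,0]},{"claw":0,"delta_pos":[0,0,18],"rotation":[0,0,0]},{"claw":0,"delta_pos":[0,0,12],"rotation":[0,0,0]},{"claw":0,"delta_pos":[0,0,0],"rotation":[0,0,0]}]'
python3 -m creep '[{"claw":0,"delta_pos":[6,0,0],"rotation":[0,0,0]},{"claw":0,"delta_pos":[6,0,0],"rotation":[0,0,0]},{"claw":0,"delta_pos":[6,0,0],"rotation":[0,0,0]},{"claw":0,"delta_pos":[6,0,0],"rotation":[0,0,0]},{"claw":0,"delta_pos":[0,0,0],"rotation":[0,0,0]}]'
python3 -m creep '[{"claw":0,"delta_pos":[5,0,0],"rotation":[0,0,0]},{"claw":0,"delta_pos":[5,0,0],"rotation":[0,0,0]},{"claw":0,"delta_pos":[0,0,0],"rotation":[0,0,0]}]'
```

```text
time_s: 6.2
tcp_pos: [0.4548, -0.0684, 0.1187]
tool_rot: [0.999, -0.042, -0.001, -0.0]
force: [0.2, -0.1, -0.2]
opening: 0.0002
time_s: 6.7
tcp_pos: [0.4782, -0.0705, 0.121]
tool_rot: [0.999, -0.042, -0.001, -0.0]
force: [-7.7, 1.2, 5.5]
opening: 0.0003
time_s: 7.0
tcp_pos: [0.4885, -0.0713, 0.1209]
tool_rot: [0.999, -0.042, -0.001, -0.0]
force: [-7.6, 1.1, 5.6]
opening: -0.0003
```

```bash

python3 -m creep '[{"claw":0,"delta_pos":[5,0,0],"rotation":[0,0,0]},{"claw":0,"delta_pos":[5,0,0],"rotation":[0,0,0]},{"claw":0,"delta_pos":[0,0,0],"rotation":[0,0,0]}]'
python3 -m creep '[{"claw":0,"delta_pos":[3,0,0],"rotation":[0,0,0]},{"claw":0,"delta_pos":[3,0,0],"rotation":[0,0,0]},{"claw":0,"delta_pos":[0,0,0],"rotation":[0,0,0]}]'
```

```text
time_s: 7.3
tcp_pos: [0.4982, -0.0721, 0.1204]
tool_rot: [0.999, -0.042, -0.001, -0.0]
force: [-6.0, 0.6, 2.3]
opening: 0.0003
time_s: 7.6
tcp_pos: [0.502, -0.0724, 0.1198]
tool_rot: [0.999, -0.042, -0.003, -0.0]
force: [-12.5, 0.9, 3.2]
opening: 0.0
```

```bash

python3 -m creep '[{"claw":0,"delta_pos":[3,0,0],"rotation":[0,0,0]},{"claw":0,"delta_pos":[0,0,0],"rotation":[0,0,0]}]'
python3 -m creep '[{"claw":0,"delta_pos":[2,0,0],"rotation":[0,0,0]},{"claw":0,"delta_pos":[0,0,0],"rotation":[0,0,0]},{"claw":0,"delta_pos":[0,0,0],"rotation":[0,0,0]}]'
```

```text
time_s: 7.8
tcp_pos: [0.5025, -0.0724, 0.1195]
tool_rot: [0.999, -0.042, -0.006, -0.0]
force: [-22.2, 2.3, 10.1]
opening: -0.0001
time_s: 8.1
tcp_pos: [0.5028, -0.0725, 0.1195]
tool_rot: [0.999, -0.042, -0.007, -0.0]
force: [-27.7, 2.9, 14.1]
opening: -0.0001
```

The TCP has stalled at 28 N, so the lever is on the ON stop. I'll back off, lift out and check.

```bash

python3 -m creep '[{"claw":0,"delta_pos":[-12,0,0],"rotation":[0,0,0]},{"claw":0,"delta_pos":[-4,0,0],"rotation":[0,0,0]},{"claw":0,"delta_pos":[0,0,-25],"rotation":[0,0,0]},{"claw":0,"delta_pos":[0,0,-35],"rotation":[0,0,0]},{"claw":0,"delta_pos":[0,0,-40],"rotation":[0,0,0]}]'
python3 -m creep '[{"claw":0,"delta_pos":[0,0,-30],"rotation":[0,0,0]},{"claw":0,"delta_pos":[0,0,0],"rotation":[0,0,0]},{"claw":0,"delta_pos":[0,0,0],"rotation":[0,0,0]}]'
python3 - <<'E'
from h import *
c=cam("wrist");cv2.imwrite("pics/w6.png",optics.grab_frame("wrist")[:,:,::-1])
s=env.read_state();p=s["tcp_pos"]
ez=R.from_euler("z",-5,degrees=True).as_matrix();L=np.array([.5,-.0725,.062])
for a in(.3,.36): print(a,proj(c,L+ez@np.array([56*np.sin(a),0,56*np.cos(a)])/1000))
a=optics.grab_frame("top").astype(int);b=cv2.imread("pics/top0.png")[:,:,::-1].astype(int)
d=(abs(a-b).sum(2)>90);print([(n,int(d[y0:y1,x0:x1].sum())) for n,x0,x1,y0,y1 in(("meter",245,288,245,318),("pliers",398,425,265,336),("turret",308,345,180,215),("bullet",355,415,178,218),("crimp+scr",472,512,203,350),("phone+sw",115,165,190,335))])
E
```

```text
time_s: 8.6
tcp_pos: [0.4945, -0.0719, 0.2215]
tool_rot: [0.999, -0.042, 0.0, -0.0]
force: [0.5, -0.9, 0.1]
opening: 0.0002
time_s: 8.9
tcp_pos: [0.4951, -0.072, 0.2511]
tool_rot: [0.999, -0.042, 0.001, 0.0]
force: [-0.8, 0.2, -0.2]
opening: 0.0001
0.3 [317.02652407 205.46886844]
0.36 [317.04087891 201.30710739]
[('meter', 105), ('pliers', 1147), ('turret', 0), ('bullet', 0), ('crimp+scr', 0), ('phone+sw', 0)]
```

View pics/w6.png

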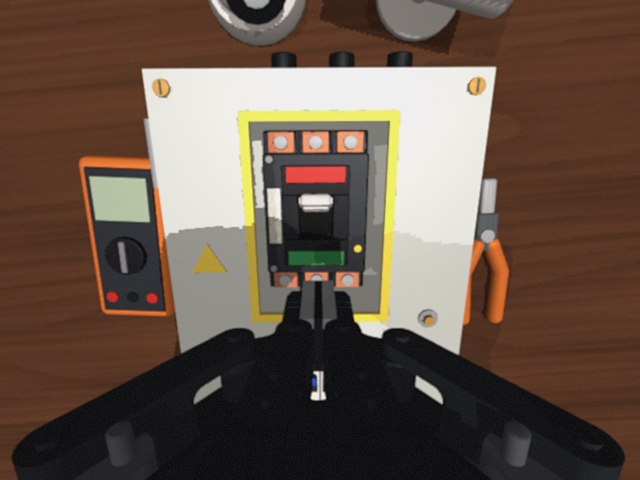

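The lever stands at the red end, its top at about row 202 (201 predicted for 0.36 rad, 205 for 0.30). The hand is clear at z 0.251 with no force. The pliers and multimeter look as before, with the arm and its shadow accounting for the top-view differences.

```bash
python3 -c "
from rig import env
print(env.close_job())"
```

```text
the job is handed in; nothing more can be done
None
```

I reset the breaker and handed the job in at about 9 s of robot time. With the fingers closed, I went through the window and pressed the lever from the red side to the OFF stop. I then lifted out, crossed over, pressed it from the green side to the ON stop, and withdrew.

- **Stops:** the tool stalled at both ends, at 22 N for OFF and 28 N for ON.
- **Final lever position:** the last wrist picture shows the lever top at about row 202. By calculation, 0.36 rad would put it at row 201 and 0.30 rad at row 205. That prediction uses a hinge position taken from the stall points, so it is not fully independent.
- **Withdrawal:** the hand is clear at 0.25 m with no force on it. The only force readings I saw came while pushing the lever, and they gave no sign of touching the board.
- **Other things on the table:** the before/after top view showed no change at the cameras, crimper, screwdriver, phone and switch. It did show changed pixels around the pliers (1147) and the multimeter (105). I put these down to the arm and its shadow, because both look unmoved in the wrist pictures, but I did not measure them separately.
- **Disagreement:** the OFF stop came about 6 mm further on than I expected from a 22 mm wide finger. The finger is probably narrower at the tip, so I pushed until the stall and did not rely on the calculated position.

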